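# Rack a machined plate and reset the rack's end stop

### The job

Take the windowed metal plate out of the small grooved holder and stand it on edge, fully down, in the slot of the plate rack that is nearest the sliding end stop, and let go of it. Then pull the stop's black plunger knob up, slide the stop exactly one hole towards the plates, push the plunger pin fully home in that hole and finish while still holding the knob down: the pin springs partly out again if it is let go. Leave the other plate in the rack, the two steel rings and the screwdriver where they are.

Things in the scene. Friction and masses are not known exactly. Their poses are not given: they have to be found in the camera images.
- rack: plate rack fixed to the bench, grey base 120 x 325 x 10 mm (x -60 to 60, y -175 to 150); origin on the bench, y along the rack, z up. White slotted combs at its -y end: slots at y = -145 (holds a shorter plate), -110 and -75 mm (empty). A steel ladder rail, top 34 mm above the bench, runs along y from -55 to 148 mm at x = 0, with holes 11 mm long every 40 mm; the stop rides on it
- near_slot (a point): centre of the floor of the empty slot nearest the stop, 10 mm above the bench; axes as the rack's. The slot is 12 mm wide along y; its comb teeth rise 28 mm above this floor. A plate stands in it across the rack: width along x, thickness along y. The next slot is 35 mm away
- plate: loose aluminium plate, 100 mm wide (x), 8 mm thick (y), 90 mm high (z), about 0.2 kg, with a window 56 mm wide from 20 to 58 mm above its lower edge (top bar 32 mm high). Origin: centre of its lower edge. Starts upright in the holder's groove, lower edge 8 mm above the bench
- holder: grey grooved block fixed to the bench, 120 x 60 x 28 mm; groove 12 mm wide along its x, groove floor 8 mm above the bench; origin under its centre on the bench
- stop (a joint): travel (m) of the aluminium end stop: 0 at the start hole, grows along the rack's -y, towards the plates; next hole at 0.040 (pin play about 1.5 mm either way). Range -0.05 to 0.055, about 2 N friction when unlocked. It carries a fence 100 mm wide (x), 6 mm thick, top 95 mm above the bench, centred 47 mm from the knob's axis on the plates' side
- plunger (a joint): height (m) of the plunger: 0 = fully home, about 0.007 = where its spring leaves it when untouched (pin still in the hole, stop locked), 0.018 and more = pin clear of the rail, 0.026 = upper limit. Spring 400 N/m about that rest: about 3 N to hold it home, 5 to 8 N to hold it pulled clear
- knob_mid (a point): centre of the black plunger knob, an upright cylinder 30 mm in diameter, 30 mm high, on the stop; axes as the rack's. It moves with plunger and stop: 79 mm above the bench when fully home, about 86 mm when left alone. Under it a collar 24 mm in diameter, top 61 mm above the bench, stands on the stop's flat top (45 mm)
- racked_plate: shorter plate, 90 x 8 x 62 mm, already standing in the far slot of the rack, to be left there; origin: centre of its lower edge
- big_ring: steel ring lying on the bench, outer diameter 110 mm, 45 mm high, to be left alone; origin: centre of its underside
- flat_ring: steel ring lying on the bench, outer diameter 96 mm, 20 mm high, to be left alone; origin: centre of its underside
- screwdriver: black-handled screwdriver lying on the bench, to be left alone; origin about its middle
Things that resemble listed ones, but are neither listed nor needed, are in the scene too. What is shaped like the plate but pink or purple is not meant.

How it is judged:
On the way, in this order (a step that is already met when the one before it is completed fails the run):
1. the plate stands fully down in the rack slot nearest the stop, let go, with the stop still in its first hole (y of plate in the frame of near_slot between -0.006 and 0.006 m and x of plate in the frame of near_slot between -0.022 and 0.022 m and z of plate in the frame of near_slot between -0.004 and 0.004 m and angle between plate's own z axis and vertical below 0.25 rad and linear speed of plate below 0.03 m/s and contact force between the fingers and plate below 0.2 N and value of joint stop between -0.006 and 0.006 m and value of joint plunger below 0.014 m), for 0.2 s.
2. the plunger is pulled up so that its pin leaves the hole (value of joint plunger above 0.0145 m and contact force between the fingers and plunger above 0.5 N), for 0.05 s.
3. the stop has slid to the next hole (value of joint stop between 0.034 and 0.046 m), for 0.1 s.
At the end, for the whole second after the job is handed in: Plate on edge in the slot nearest the stop (6 mm across, 22 mm along, 4 mm in height, leaning under 0.25 rad), at rest, not touched by the fingers; stop at the next hole (0.040 +- 0.004 m); plunger within 4 mm of fully home with the fingers still on it (over 0.5 N) (y of plate in the frame of near_slot between -0.006 and 0.006 m and x of plate in the frame of near_slot between -0.022 and 0.022 m and z of plate in the frame of near_slot between -0.004 and 0.004 m and angle between plate's own z axis and vertical below 0.25 rad and linear speed of plate below 0.03 m/s and contact force between the fingers and plate below 0.2 N and value of joint stop between 0.036 and 0.044 m and value of joint plunger below 0.004 m and contact force between the fingers and plunger above 0.5 N); the arm keeps its last pose, push and grip.
It fails at once if the racked plate is disturbed (moved more than 20 mm) (distance of racked_plate from where it was at the start of the episode above 0.02 m).
It fails at once if the big ring is disturbed (moved more than 30 mm) (distance of big_ring from where it was at the start of the episode above 0.03 m).
It fails at once if the flat ring is disturbed (moved more than 30 mm) (distance of flat_ring from where it was at the start of the episode above 0.03 m).
It fails at once if the screwdriver is disturbed (moved more than 30 mm) (distance of screwdriver from where it was at the start of the episode above 0.03 m).
It also fails if it takes over 59 s, if anything falls off the work surface, if the arm or the gripper's body presses on something with over 40 N, if the wrist force passes 120 N, or if a joint passes its speed limit or range.

### The arm

A 6-joint arm with a two-finger parallel gripper is mounted at the origin on the work surface. World frame = base frame: x ahead of the robot, y to its left, z up, the work surface at z = 0. Lengths are in m, angles in rad, forces in N, time in s.
With the tool pointing down it reaches from about 0.425 to 0.95 m from the base axis. Payload 3.5 kg.
Tool frame: the origin (TCP) lies on the centre line of the jaws, within the pads' length; the fingertips stand 14 mm ahead of it and the grasp point (between the pads) lies 5 mm behind it (ctrl.tip_reach is the distance from the TCP to the fingertips, in m); z points along the fingers, y is the line along which they close (so a half turn about z gives the same grasp; the last joint's range is limited). The gripper opens to 85 mm and grips with 20 to 120 N. Pads are 22 mm wide; open, the fingers measure 114 mm over their backs; the gripper's body (76 mm by 85 mm) begins 54 mm behind the grasp point. The pads swing forward as they close: fully open they stand 13 mm farther back than shut.
Start: joints at [1.169, 0.286, 1.577, -0, 1.279, -0.15], TCP at [0.168, 0.654, 0.245] pointing down, gripper open.
Joint ranges: [-2.77, 2.77], [-0.9, 2.22], [0.21, 2.48], [-1.53, 4.67], [0.24, 2.81], [-2.84, 2.84]. Speed limits (rad/s): [2.79, 2.79, 3.14, 3.14, 3.14, 3.14].

### API

Orientations are given as a unit quaternion [x, y, z, w].
In Python, from plant import get_state, imaging, workorder, ctrl gives the robot as it stands. The module is installed in compiled form; this text tells all that it offers.
- The arm moves only by the shell command python3 -m jog 'ROWS' [FORCE]. ROWS is JSON, a list of rows, each a list of 7 numbers: the closure, from 0 (fully open) to 1 (shut), then the shift along the tool's x, y, z in mm, then the turn, a rotation vector about the tool's x, y, z in rad. In form: [[gripper, tx, ty, tz, ax, ay, az], ...]. A call has 1 to 12 rows; each row is the pose to reach, as a shift and turn from the pose commanded when the call began, along the tool's axes at that moment; what a row does not reach only later rows make up. A row lasts 1/10 s, in which the tool goes at most 50 mm and 8.59 degrees, less where a joint would pass 70% of its speed; a pose out of reach is approached as far as the arm can. A call with a gripper value outside its range is refused whole. The fingers move at their own pace and stop on an object; FORCE is the grip in N (left out, the last holds). Time passes only in rows, so rows that repeat a pose let the fingers close. It gives the time, the measured TCP pose, the force, the opening and the grip force at its end, in the units of the state.
- get_state(): the state, without advancing time (a new reading comes with each control period).
- imaging.read_camera(name): name is "scene" or "top" or "wrist"; returns a dict with "image" (384x512x3 uint8, blue, green, red), "fx", "fy", "cx", "cy" (pixels), "R" (3x3) and "t" (3): a world point X has camera coordinates R X + t; the wrist camera has in their place "tool_from_camera" (4x4, takes a point from camera to tool coordinates, whose origin is the TCP and whose axes are the flange's). Camera axes: x right, y down, z forward; pixel columns grow to the right and rows downward; lengths in m; the calibration is good to about 2 mm. The wrist camera is an equidistant fisheye: a pixel r from the principal point sees the ray r / f radians off the axis. A picture is of the moment at which its call begins: read the wrist's pose just before it. There is no depth.
- workorder.sign_off(): hands the job in; it is judged then, once.
The state is a dict: "time": time; "qpos": joint angles; "dq": joint speeds; "joint_efforts": joint torques, N m; "eef_pos": TCP position; "tcp_rot": TCP orientation; "contact_force": force on the tool from outside, world axes, zero at the start; "wrist_torque": the same for the moment, N m; "opening": opening from 0.0 (shut) to 1.0 (fully open); "finger_force": force on a finger pad.
Only numpy, scipy, OpenCV 4.12 (cv2) and the standard library are available. Lean on these libraries where they do the work, as an engineer would, in place of code of your own. Each camera call takes 0.05 s, during which the arm holds its last target. There are 200 camera calls.

## Working session

There is one attempt and no reset: what is moved stays moved. The work goes in short steps, Python scripts to look and compute and a shell command to move; the robot and the scene stay as the last step left them, time stands still between calls to the robot, and variables do not carry over. Pictures are saved under pics/ and viewed, at most 10 in all, crops included, and the job is handed in when it is done.

```bash
mkdir -p pics; cat > h.py <<'E'
import numpy as np, cv2
from plant import get_state, imaging, workorder, ctrl
from scipy.spatial.transform import Rotation as Ro
def ray(c,u,v):
    d=np.array([(u-c['cx'])/c['fx'],(v-c['cy'])/c['fy'],1.]);R=np.array(c['R']);t=np.array(c['t'])
    return -R.T@t, R.T@d
def onz(c,u,v,z):
    o,d=ray(c,u,v); return o+d*(z-o[2])/d[2]
def proj(c,X):
    p=np.array(c['R'])@np.array(X)+np.array(c['t']); return c['cx']+c['fx']*p[0]/p[2], c['cy']+c['fy']*p[1]/p[2]
E
python3 - <<'E'
from h import *
for n in('scene','top'):
    c=imaging.read_camera(n); cv2.imwrite(f'pics/{n}0.png',cv2.resize(c['image'],(800,600),interpolation=cv2.INTER_CUBIC))
    np.savez(f'{n}0.npz',**c)
    print(n,c['fx'],c['cx'],c['cy'],ray(c,c['cx'],c['cy']))
s=get_state();print(s['time'],s['eef_pos'],s['tcp_rot'],s['opening'],s['contact_force']);print([x for x in dir(ctrl) if x[0]!='_'])
E
```

```text
scene 490.71918593733903 254.46840822667232 191.56332473499668 (array([1.22424817, 0.67913065, 0.89276331]), array([-0.49135353, -0.60058645, -0.63076749]))
top 455.4818156723499 258.8265608766371 184.54514707451446 (array([ 0.32944041, -0.10639545,  1.2793338 ]), array([ 0.20972763,  0.00132276, -0.97775895]))
0.1 [0.1679125  0.65317264 0.24400671] [ 1.25545457e-01  9.92087235e-01 -1.08086623e-03 -2.96553430e-04] 1.0004099164314053 [ 0.83719236  1.16190371 -0.49159851]
['Unreachable', 'tip_reach']
```

View pics/top0.png

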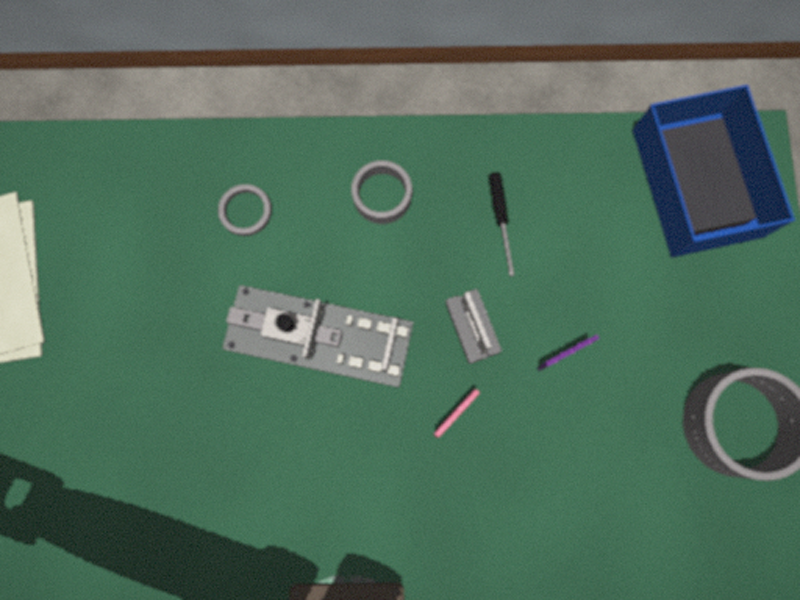

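View pics/scene0.png

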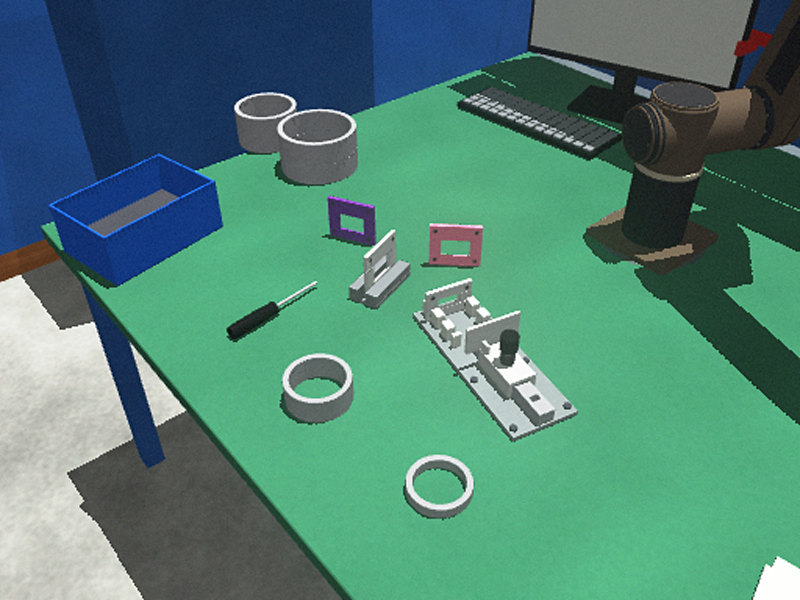

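The top view shows the rack with base corners at about (241,286), (413,320), (400,386), (222,350), and the knob at (286,322). The holder's corners are about (446,299), (478,290), (500,353), (469,362), with the white plate inside it. The pink and purple plates are decoys. The scene view shows the same layout, with the knob at (509,345) and the plate at (380,262).

```bash
cat > m1.py <<'E'
from h import *
T=dict(np.load('top0.npz'));S=dict(np.load('scene0.npz'))
k=1/1.5625
def box(c,x0,y0,x1,y1,z,name):
    im=c['image'][y0:y1,x0:x1]; hsv=cv2.cvtColor(im,cv2.COLOR_BGR2HSV)
    m=((hsv[...,1]<70)&(hsv[...,2]>70)).astype(np.uint8); m=cv2.morphologyEx(m,cv2.MORPH_CLOSE,np.ones((5,5)))
    ct=max(cv2.findContours(m,0,1)[0],key=cv2.contourArea)
    P=np.array([onz(c,u+x0,v+y0,z)[:2] for u,v in ct[:,0]],np.float32)
    r=cv2.minAreaRect(P); print(name,r); return r
box(T,138,178,272,252,.010,'rack')
box(T,280,182,325,236,.028,'holder')
for n,z,pts in(('rack',.01,[(241,286),(413,320),(400,386),(222,350)]),('holder',.028,[(446,299),(478,290),(500,353),(469,362)]),('platetop',.098,[(465,292),(487,352)]),('knobtop',.101,[(286,320)])):
    Q=np.array([onz(T,u*k,v*k,z)[:2] for u,v in pts]);print(n,Q.round(4).tolist(),'c',Q.mean(0).round(4), np.linalg.norm(np.roll(Q,-1,0)-Q,axis=1).round(3))
print('knobtop scene',onz(S,510*k,334*k,.101))
E
python3 m1.py
```

```text
rack ((0.5208584070205688, 0.05560535937547684), (0.33494123816490173, 0.12727096676826477), 77.07209014892578)
holder ((0.5317467451095581, -0.22425203025341034), (0.1303126960992813, 0.0661255493760109), 19.133268356323242)
rack [[0.6104, 0.1938], [0.543, -0.1194], [0.4249, -0.0945], [0.4934, 0.2239]] c [0.5179 0.051 ] [0.32  0.121 0.326 0.121]
holder [[0.5773, -0.179], [0.5929, -0.2368], [0.4789, -0.2716], [0.4638, -0.2165]] c [ 0.5282 -0.226 ] [0.06  0.119 0.057 0.12 ]
platetop [[0.575, -0.2074], [0.4725, -0.2408]] c [ 0.5238 -0.2241] [0.108 0.108]
knobtop [[0.5307, 0.0947]] c [0.5307 0.0947] [0.]
knobtop scene [0.52816314 0.10264469 0.101     ]
```

```bash
cat >> h.py <<'E'
def go(p,th):
    s=get_state();R=Ro.from_quat(s['tcp_rot']);M=R.as_matrix()
    t=np.radians(th);c,sn=np.cos(t),np.sin(t)
    G=np.array([[-sn,c,0],[c,sn,0],[0,0,-1.]])
    print('t',round(s['time'],2),'at',np.round(s['eef_pos'],4),'th',round(np.degrees(np.arctan2(M[1,1],M[0,1])),2),'F',np.round(s['contact_force'],1),'open',round(s['opening'],3))
    print('shift',np.round(M.T@(np.array(p)-s['eef_pos'])*1000,1),'rot',np.round(Ro.from_matrix(M.T@G).as_rotvec(),4))
E
python3 -c "
from h import *
go([.515,.03,.26],77.9)"
```

```text
t 0.1 at [0.1679 0.6532 0.244 ] th 75.58 F [ 0.8  1.2 -0.5] open 1.0
shift [-491.4 -517.1  -15. ] rot [-0.0022 -0.0004 -0.0406]
```

```bash
python3 -m jog '[[0,-491,-517,-15,0,0,-0.04],[0,-491,-517,-15,0,0,-0.04],[0,-491,-517,-15,0,0,-0.04],[0,-491,-517,-15,0,0,-0.04],[0,-491,-517,-15,0,0,-0.04],[0,-491,-517,-15,0,0,-0.04],[0,-491,-517,-15,0,0,-0.04],[0,-491,-517,-15,0,0,-0.04],[0,-491,-517,-15,0,0,-0.04],[0,-491,-517,-15,0,0,-0.04],[0,-491,-517,-15,0,0,-0.04],[0,-491,-517,-15,0,0,-0.04]]'; python3 -c "
from h import *
go([.515,.03,.26],77.9)"
```

```text
time: 1.3
eef_pos: [0.4601, 0.1276, 0.2578]
tcp_rot: [0.106, 0.994, 0.0, -0.0]
contact_force: [0.8, 0.7, 0.1]
opening: 1.002
finger_force: 0.0
t 1.3 at [0.4601 0.1276 0.2578] th 77.86 F [0.8 0.7 0.1] open 1.002
shift [-74.2 -83.9  -2.2] rot [ 0.0001 -0.     -0.0008]
```

```bash
python3 -m jog '[[0,-74,-84,-2,0,0,0],[0,-74,-84,-2,0,0,0],[0,-74,-84,-2,0,0,0],[0,-74,-84,-2,0,0,0],[0,-74,-84,-2,0,0,0]]'; python3 - <<'E'
from h import *
s=get_state();c=imaging.read_camera('wrist');print({k:v for k,v in c.items() if k!='image'})
print(s['eef_pos'],s['tcp_rot'])
np.savez('w1.npz',p=s['eef_pos'],q=s['tcp_rot'],**c)
cv2.imwrite('pics/w1.png',cv2.resize(c['image'],(800,600),interpolation=cv2.INTER_CUBIC))
E
```

```text
time: 1.8
eef_pos: [0.5138, 0.0326, 0.2593]
tcp_rot: [0.106, 0.994, 0.0, -0.001]
contact_force: [0.6, -0.0, -0.7]
opening: 1.003
finger_force: 0.0
{'fx': 297.3186396354542, 'fy': 297.3186396354542, 'cx': 256.7164124778906, 'cy': 195.14903222926142, 'tool_from_camera': array([[ 7.29890825e-04, -9.44677235e-01, -3.28000593e-01,
         8.37870751e-02],
       [ 9.99999712e-01,  7.58485168e-04,  4.07528017e-05,
        -4.58552510e-04],
       [ 2.10285341e-04, -3.28000528e-01,  9.44677516e-01,
        -1.27892497e-01],
       [ 0.00000000e+00,  0.00000000e+00,  0.00000000e+00,
         1.00000000e+00]])}
[0.51383444 0.03262614 0.25934243] [ 1.05644125e-01  9.94403621e-01  3.38472864e-04 -8.01871752e-04]
```

View pics/w1.png

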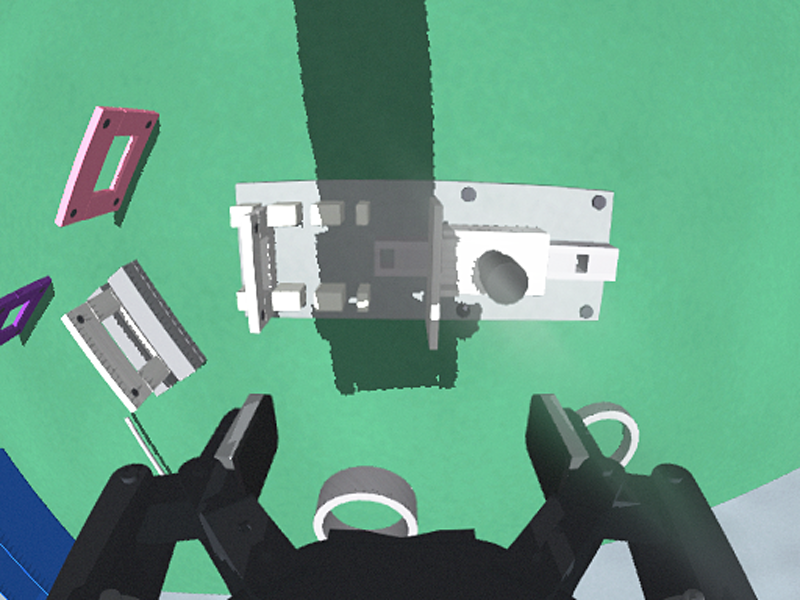

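The wrist view at TCP (0.514, 0.033, 0.259) shows the rack base corners at (236,182), (613,192), (599,320). The knob top is near (508,283) and the fence at x≈434. The empty near slot lies between the teeth at x≈343 and 357. The plate's top edge runs from (65,316) to (134,411). I'll zoom in once to read the teeth.

```bash
python3 - <<'E'
import numpy as np,cv2
im=np.load('w1.npz')['image']
a=cv2.resize(im[110:220,140:400],None,fx=3,fy=3,interpolation=cv2.INTER_CUBIC)
b=cv2.resize(im[160:270,30:290],None,fx=3,fy=3,interpolation=cv2.INTER_CUBIC)[:,:390]
b=cv2.copyMakeBorder(cv2.resize(im[160:268,30:140],None,fx=2.4,fy=2.4,interpolation=cv2.INTER_CUBIC),0,0,0,780-264,cv2.BORDER_CONSTANT)
cv2.imwrite('pics/w1z.png',np.vstack([a,b]))
E
```

```text
(no output)
```

View pics/w1z.png

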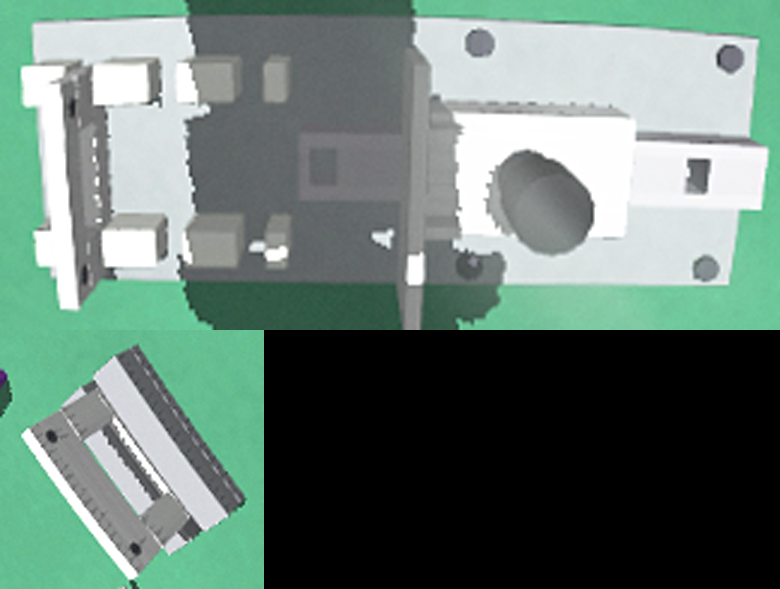

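```bash
cat >> h.py <<'E'
def won(w,u,v,z):
    r=np.array([u-w['cx'],v-w['cy']]);n=np.hypot(*r);a=n/w['fx']
    d=np.append(r/n*np.sin(a),np.cos(a));T=w['tool_from_camera'];R=Ro.from_quat(w['q']).as_matrix()
    o=w['p']+R@T[:3,3];d=R@T[:3,:3]@d
    return (o+d*(z-o[2])/d[2])[:2]
def wload(f): return dict(np.load(f))
E
python3 - <<'E'
from h import *
w=wload('w1.npz')
A=lambda x,y,z:won(w,140+x/3,110+y/3,z)
B=lambda x,y,z:won(w,30+x/2.4,160+(y-330)/2.4,z)
ax=lambda d:np.degrees(np.arctan2(d[1],d[0]))
tl,tr,br=A(33,22,.01),A(758,38,.01),A(730,286,.01)
print('base',tl,tr,br,'L',np.linalg.norm(tr-tl),'W',np.linalg.norm(tr-br),'yang',ax(tr-tl),ax(tr-br)+0,'ctr',(tl+br)/2)
t=np.radians(ax(tr-tl));Y=np.array([np.cos(t),np.sin(t)]);X=np.array([Y[1],-Y[0]])
O=(tl+br)/2+.0125*Y;print('O',O)
loc=lambda P:np.round([X@(P-O),Y@(P-O)],4)
for n,p in dict(t3u=A(263,70,.038),t2u=A(234,70,.038),t3l=A(267,235,.038),t2l=A(238,235,.038),knob=A(548,208,.101),hole_r=A(698,176,.034),hole_l=A(323,167,.034)).items(): print(n,p,'rack',loc(p))
a,b=B(27,431,.098),B(137,573,.098)
print('plate',a,b,'L',np.linalg.norm(b-a),'ang',ax(b-a),'c',(a+b)/2)
print('near',O-.075*Y)
E
```

```text
base [ 0.42495544 -0.09038208] [0.49658331 0.22399138] [0.61319133 0.19867464] L 0.322430189207214 W 0.11932462977683407 yang 77.16465452344063 167.75062828346677 ctr [0.51907338 0.05414628]
O [0.52185026 0.06633393]
t3u [0.46742672 0.00716191] rack [-0.0399 -0.0698]
t2u [ 0.46483826 -0.0040521 ] rack [-0.04   -0.0813]
t3l [ 0.53411073 -0.00714988] rack [ 0.0283 -0.0689]
t2l [ 0.53156192 -0.01894602] rack [ 0.0284 -0.081 ]
knob [0.52614752 0.09826906] rack [-0.0029  0.0321]
hole_r [0.5473703  0.17773562] rack [1.000e-04 1.143e-01]
hole_l [0.51184567 0.02139498] rack [ 0.0002 -0.046 ]
plate [ 0.48151801 -0.24079308] [ 0.57228291 -0.20491463] L 0.09759882254948844 ang 21.568385874414307 c [ 0.52690046 -0.22285386]
near [ 0.50518901 -0.006792  ]
```

```bash
python3 -c "
from h import *
go([.527,-.2235,.21],109)"
```

```text
t 1.85 at [0.5137 0.0331 0.2595] th 77.94 F [ 0.5 -0.7  0.6] open 1.0
shift [ -66.7 -248.2   49.3] rot [ 0.0008 -0.0011 -0.5422]
```

```bash
python3 -m jog '[[0,-66,-248,49,0,0,-0.54],[0,-66,-248,49,0,0,-0.54],[0,-66,-248,49,0,0,-0.54],[0,-66,-248,49,0,0,-0.54],[0,-66,-248,49,0,0,-0.54],[0,-66,-248,49,0,0,-0.54],[0,-66,-248,49,0,0,-0.54],[0,-66,-248,49,0,0,-0.54],[0,-66,-248,49,0,0,-0.54],[0,-66,-248,49,0,0,-0.54]]'; python3 - <<'E'
from h import *
s=get_state();c=imaging.read_camera('wrist')
print(s['eef_pos'],s['tcp_rot'])
np.savez('w2.npz',p=s['eef_pos'],q=s['tcp_rot'],**c)
cv2.imwrite('pics/w2.png',cv2.resize(c['image'],(800,600),interpolation=cv2.INTER_CUBIC))
E
```

```text
time: 2.85
eef_pos: [0.5273, -0.2226, 0.2114]
tcp_rot: [-0.165, 0.986, -0.0, 0.0]
contact_force: [0.3, 0.7, 1.0]
opening: 1.0
finger_force: 0.0
[ 0.52725667 -0.2226359   0.21144989] [-1.64607122e-01  9.86359160e-01 -1.10293532e-04  3.01943392e-04]
```

View pics/w2.png

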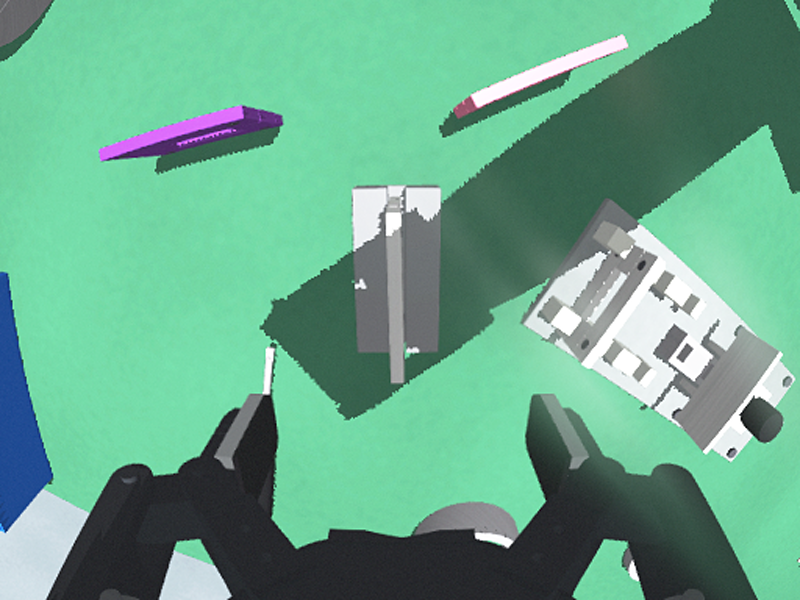

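The plate's top strip runs from (394,213) to (397,383), centred between the jaws and close to aligned with them. The holder's top face spans (353,186) to (438,352).

```bash
python3 - <<'E'
from h import *
w=wload('w2.npz');k=.64
ax=lambda d:np.degrees(np.arctan2(d[1],d[0]))
a,b=won(w,394*k,213*k,.098),won(w,397*k,383*k,.098);print('plate',a,b,'L',np.linalg.norm(b-a),'ang',ax(b-a),'c',(a+b)/2)
h=[won(w,u*k,v*k,.028) for u,v in((353,186),(440,186),(438,352),(357,352))]
print('holder c',np.mean(h,0),'ang',ax(h[3]-h[0]),ax(h[2]-h[1]),np.linalg.norm(h[1]-h[0]),np.linalg.norm(h[2]-h[1]))
c=(a+b)/2
go([c[0],c[1],.081],90+ax(b-a))
E
```

```text
plate [ 0.48050513 -0.2435775 ] [ 0.57414444 -0.21000004] L 0.09947746582936819 ang 19.726963592682488 c [ 0.52732479 -0.22678877]
holder c [ 0.52895499 -0.22606403] ang 18.724629990910127 19.640808168534683 0.05800776272469818 0.12076494691970932
t 2.9 at [ 0.5272 -0.2229  0.2114] th 108.94 F [0.3 0.6 0. ] open 1.0
shift [  1.2  -3.6 130.4] rot [-0.0004  0.0005 -0.0138]
```

```bash
python3 -m jog '[[0,1,-3.5,40,0,0,-0.012],[0,1,-3.5,80,0,0,-0.012],[0,1,-3.5,110,0,0,-0.012],[0,1,-3.5,128,0,0,-0.012],[0.3,1,-3.5,128,0,0,-0.012],[0.6,1,-3.5,128,0,0,-0.012],[0.8,1,-3.5,128,0,0,-0.012],[1,1,-3.5,128,0,0,-0.012],[1,1,-3.5,128,0,0,-0.012],[1,1,-3.5,128,0,0,-0.012],[1,1,-3.5,128,0,0,-0.012],[1,1,-3.5,128,0,0,-0.012]]' 50
```

```text
time: 4.1
eef_pos: [0.5277, -0.2283, 0.0842]
tcp_rot: [-0.169, 0.986, -0.0, 0.001]
contact_force: [-0.5, 1.7, 6.1]
opening: 0.082
finger_force: 50.3
```

```bash
python3 -m jog '[[1,0,0,-20,0,0,0],[1,0,0,-50,0,0,0],[1,0,0,-85,0,0,0],[1,0,0,-110,0,0,0],[1,0,0,-110,0,0,0]]'; python3 -c "
from h import *
go([.5053,-.0072,.19],77.6)"
```

```text
time: 4.6
eef_pos: [0.5289, -0.2294, 0.1967]
tcp_rot: [-0.169, 0.986, -0.003, 0.003]
contact_force: [0.4, -0.3, -2.1]
opening: 0.082
finger_force: 49.2
t 4.6 at [ 0.5289 -0.2294  0.1967] th 109.49 F [ 0.4 -0.3 -2.1] open 0.082
shift [-51.9 217.4   5.6] rot [-0.0051  0.0063  0.5567]
```

```bash
python3 -m jog '[[1,-52,217,6,0,0,0.557],[1,-52,217,6,0,0,0.557],[1,-52,217,6,0,0,0.557],[1,-52,217,6,0,0,0.557],[1,-52,217,6,0,0,0.557],[1,-52,217,6,0,0,0.557],[1,-52,217,6,0,0,0.557],[1,-52,217,6,0,0,0.557],[1,-52,217,6,0,0,0.557]]'; python3 - <<'E'
from h import *
s=get_state();c=imaging.read_camera('wrist')
np.savez('w3.npz',p=s['eef_pos'],q=s['tcp_rot'],**c)
cv2.imwrite('pics/w3.png',cv2.resize(c['image'],(800,600),interpolation=cv2.INTER_CUBIC))
go([.5053,-.0072,.12],77.6)
E
```

```text
time: 5.5
eef_pos: [0.5037, -0.0073, 0.1864]
tcp_rot: [0.109, 0.994, -0.0, -0.0]
contact_force: [0.2, 0.6, -2.5]
opening: 0.086
finger_force: 49.8
t 5.55 at [ 0.5038 -0.0073  0.1865] th 77.48 F [-0.1 -1.4 -2.9] open 0.087
shift [-1.5  0.5 66.5] rot [-0.0002 -0.0005 -0.0022]
```

View pics/w3.png

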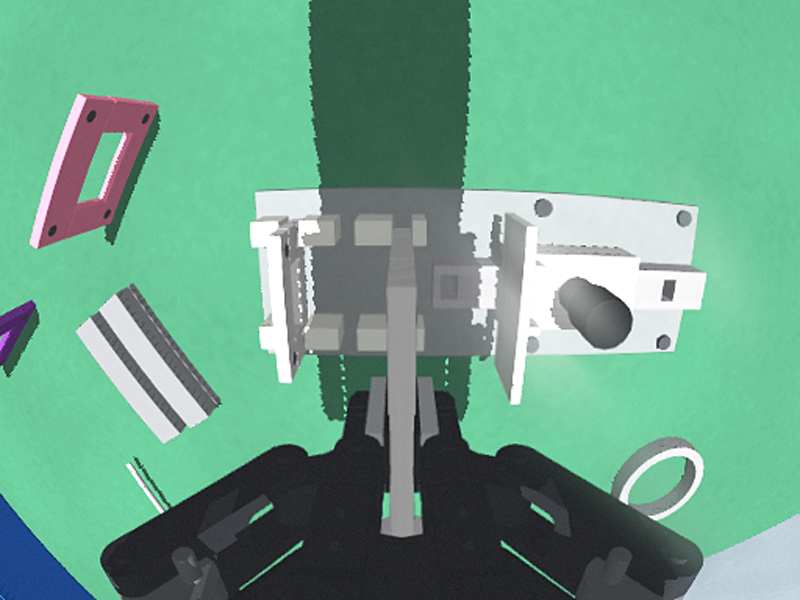

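The plate hangs straight (its lower edge is at about (402,232)) and lies over the near slot, between the tooth edges at x≈390 and 414. The fence face is clear at x≈500. I'll lower the plate.

```bash
python3 -m jog '[[1,-1.5,0.5,30,0,0,0],[1,-1.5,0.5,55,0,0,0],[1,-1.5,0.5,65,0,0,0],[1,-1.5,0.5,75,0,0,0],[1,-1.5,0.5,82,0,0,0],[1,-1.5,0.5,82,0,0,0]]'; python3 -c "
from h import *
go([.5053,-.0072,.086],77.6)"
```

```text
time: 6.15
eef_pos: [0.5052, -0.0062, 0.1046]
tcp_rot: [0.108, 0.994, -0.0, -0.0]
contact_force: [-0.9, 0.3, -2.7]
opening: 0.08
finger_force: 49.8
t 6.15 at [ 0.5052 -0.0062  0.1046] th 77.56 F [-0.9  0.3 -2.7] open 0.08
shift [-0.4 -0.9 18.6] rot [-0.0001 -0.0008 -0.0006]
```

```bash
python3 -m jog '[[1,0,-0.8,5,0,0,0],[1,0,-0.8,10,0,0,0],[1,0,-0.8,15,0,0,0],[1,0,-0.8,18,0,0,0],[1,0,-0.8,18,0,0,0]]'; python3 -c "
from h import *
go([.5053,-.0072,.086],77.6)"
```

```text
time: 6.65
eef_pos: [0.5051, -0.0068, 0.0867]
tcp_rot: [0.108, 0.994, 0.0, -0.0]
contact_force: [0.1, 0.7, -2.3]
opening: 0.087
finger_force: 49.9
t 6.65 at [ 0.5051 -0.0068  0.0867] th 77.58 F [ 0.1  0.7 -2.3] open 0.087
shift [-0.3 -0.4  0.7] rot [-0.     -0.0003 -0.0003]
```

```bash
python3 -m jog '[[1,0,-0.4,1,0,0,0],[1,0,-0.4,2,0,0,0],[1,0,-0.4,2,0,0,0]]'
```

```text
time: 6.95
eef_pos: [0.5053, -0.0071, 0.0863]
tcp_rot: [0.108, 0.994, 0.0, -0.0]
contact_force: [-3.8, 1.4, 6.2]
opening: 0.082
finger_force: 51.1
```

```bash
python3 -m jog '[[0.9,0,0,0,0,0,0],[0.8,0,0,0,0,0,0],[0.7,0,0,0,0,0,0],[0.65,0,0,0,0,0,0],[0.65,0,0,0,0,0,0],[0.65,0,0,0,0,0,0]]'
```

```text
time: 7.55
eef_pos: [0.505, -0.0072, 0.0849]
tcp_rot: [0.108, 0.994, -0.0, -0.0]
contact_force: [0.4, -0.8, 0.0]
opening: 0.348
finger_force: 0.0
```

```bash
python3 -m jog '[[0.65,0,0,-10,0,0,0],[0.65,0,0,-40,0,0,0],[0.65,0,0,-80,0,0,0],[0.65,0,0,-110,0,0,0],[0.65,0,0,-110,0,0,0]]'; python3 - <<'E'
from h import *
s=get_state();c=imaging.read_camera('wrist')
np.savez('w4.npz',p=s['eef_pos'],q=s['tcp_rot'],**c)
cv2.imwrite('pics/w4.png',cv2.resize(c['image'],(800,600),interpolation=cv2.INTER_CUBIC))
go([.5275,.098,.2],-12.4)
E
```

```text
time: 8.05
eef_pos: [0.5083, -0.0078, 0.2015]
tcp_rot: [0.108, 0.994, -0.001, 0.006]
contact_force: [0.1, 0.1, 0.9]
opening: 0.348
finger_force: 0.0
t 8.1 at [ 0.5068 -0.0075  0.1987] th 77.58 F [-0.6  0.3 -0.7] open 0.35
shift [  2.5 107.5  -1.4] rot [0.0055 0.0055 1.5705]
```

View pics/w4.png

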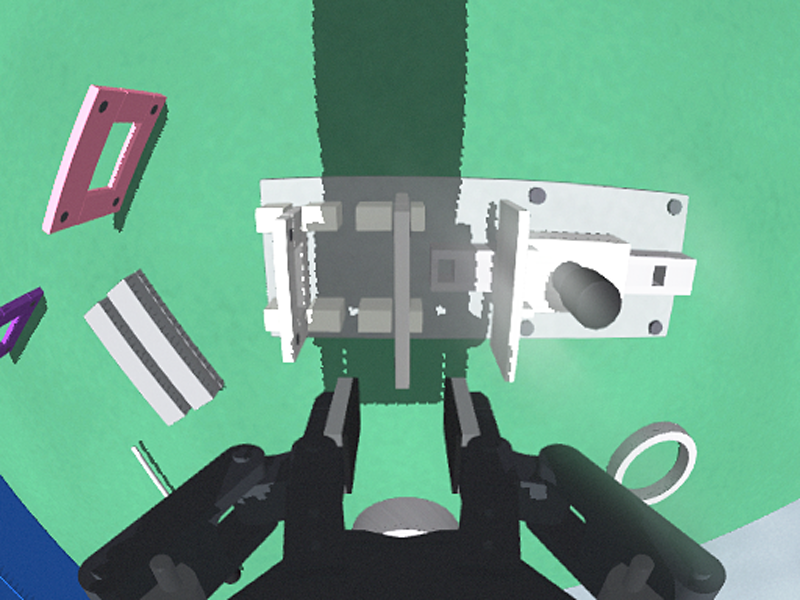

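The plate stands upright in the near slot: its top edge is at x≈402, from y=195 to 388, and it is seated between the teeth. The stop and knob haven't moved, and the knob's top disc is centred at about (594,300).

```bash
python3 - <<'E'
from h import *
w=wload('w4.npz');k=.64
print('knob',won(w,594*k,300*k,.101))
for u,v in((402,195),(402,388)):print('platetop',won(w,u*k,v*k,.1))
print(get_state()['qpos'])
E
```

```text
knob [0.5248593  0.09671073]
platetop [0.44946847 0.00505121]
platetop [ 0.55414488 -0.01783895]
[-2.15274383e-01 -4.72184477e-02  2.03143365e+00 -1.49781549e-05
  1.15031949e+00 -1.56937371e+00]
```

```bash
python3 -m jog '[[0.2,2.5,107,0,0,0,1.57],[0,2.5,107,0,0,0,1.57],[0,2.5,107,0,0,0,1.57],[0,2.5,107,0,0,0,1.57],[0,2.5,107,0,0,0,1.57],[0,2.5,107,0,0,0,1.57],[0,2.5,107,0,0,0,1.57],[0,2.5,107,0,0,0,1.57],[0,2.5,107,0,0,0,1.57],[0,2.5,107,0,0,0,1.57],[0,2.5,107,0,0,0,1.57],[0,2.5,107,0,0,0,1.57]]'; python3 - <<'E'
from h import *
s=get_state();c=imaging.read_camera('wrist')
np.savez('w5.npz',p=s['eef_pos'],q=s['tcp_rot'],**c)
cv2.imwrite('pics/w5.png',cv2.resize(c['image'],(800,600),interpolation=cv2.INTER_CUBIC))
go([.5275,.0975,.086],-12.4);print(s['qpos'])
E
```

```text
time: 9.3
eef_pos: [0.5247, 0.0978, 0.1935]
tcp_rot: [0.779, 0.627, -0.001, -0.001]
contact_force: [0.2, -0.1, -0.7]
opening: 1.001
finger_force: 0.0
t 9.35 at [0.5248 0.0978 0.1937] th -12.25 F [-0.9  0.2 -0. ] open 1.001
shift [  0.3   3.  107.7] rot [-0.0024  0.0005  0.0026]
[-5.85183010e-03  2.58727959e-02  1.96898946e+00  9.80366115e-06
  1.14954509e+00  2.09989176e-01]
```

View pics/w5.png

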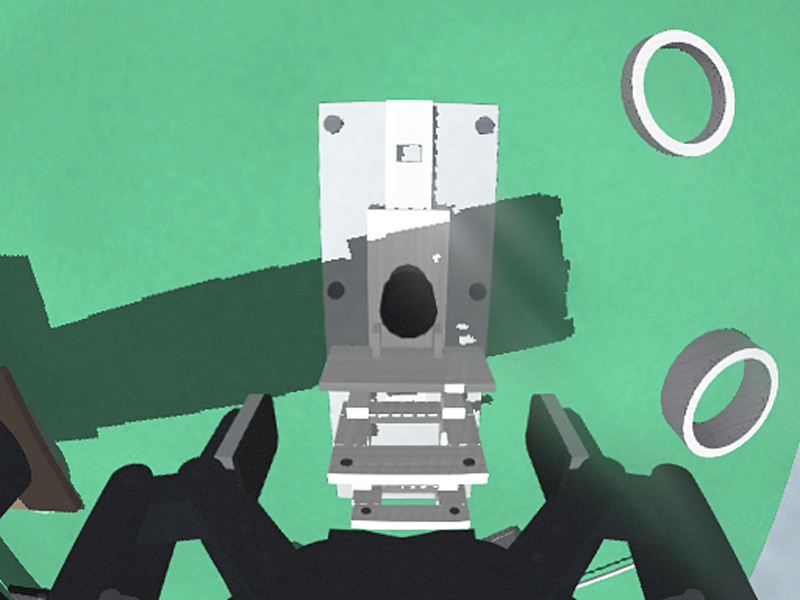

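The knob's top disc is centred at about (408,309), just right of the jaw centre line at x=400. The fence is at y≈370 and the plate behind it at y≈412.

```bash
python3 - <<'E'
from h import *
w=wload('w5.npz');k=.64
a=won(w,408.5*k,309*k,.101);print('knob',a, 'left/right', won(w,380*k,309*k,.101),won(w,437*k,309*k,.101))
go([a[0],a[1],.089],-12.4)
E
```

```text
knob [0.5302001  0.10219694] left/right [0.516158   0.10524698] [0.54426272 0.09913683]
t 9.35 at [0.5248 0.0978 0.1937] th -12.25 F [-0.9  0.2 -0. ] open 1.001
shift [  5.5   4.6 104.7] rot [-0.0024  0.0005  0.0026]
```

```bash
python3 -m jog '[[0,3,4,40,0,0,0],[0,3,4,75,0,0,0],[0,3,4,100,0,0,0],[0,3,4,107,0,0,0],[0,3,4,107,0,0,0],[0.3,3,4,107,0,0,0],[0.5,3,4,107,0,0,0],[0.6,3,4,107,0,0,0],[1,3,4,107,0,0,0],[1,3,4,107,0,0,0],[1,3,4,107,0,0,0],[1,3,4,107,0,0,0]]' 60
```

```text
time: 10.55
eef_pos: [0.5288, 0.1003, 0.0875]
tcp_rot: [0.779, 0.627, -0.001, -0.001]
contact_force: [-6.1, 2.6, 0.6]
opening: 0.332
finger_force: 59.0
```

```bash
python3 -m jog '[[1,0,-0.6,-5,0,0,0],[1,0,-0.6,-10,0,0,0],[1,0,-0.6,-15,0,0,0],[1,0,-0.6,-15,0,0,0],[1,0,-0.6,-15,0,0,0]]'; python3 -c "
from h import *
O=np.array([.5219,.0663]);t=np.radians(77.6)
go(np.array([.5288,.1003,.1025])-.04*np.array([np.cos(t),np.sin(t),0]),-12.4)"
```

```text
time: 11.05
eef_pos: [0.5288, 0.1002, 0.1023]
tcp_rot: [0.779, 0.627, -0.001, -0.001]
contact_force: [-3.0, 3.3, -4.5]
opening: 0.328
finger_force: 59.5
t 11.05 at [0.5288 0.1002 0.1023] th -12.38 F [-3.   3.3 -4.5] open 0.328
shift [-39.9   0.   -0.2] rot [-0.0018 -0.0001  0.0003]
```

```bash
python3 -m jog '[[1,-6,0,0,0,0,0],[1,-14,0,0,0,0,0],[1,-22,0,0,0,0,0],[1,-30,0,0,0,0,0],[1,-36,0,0,0,0,0],[1,-40,0,0,0,0,0],[1,-40,0,0,0,0,0],[1,-40,0,0,0,0,0]]'; python3 -c "
from h import *
t=np.radians(77.6)
go(np.array([.5288,.1003,.0805])-.04*np.array([np.cos(t),np.sin(t),0]),-12.4)"
```

```text
time: 11.85
eef_pos: [0.5197, 0.0604, 0.102]
tcp_rot: [0.779, 0.627, -0.002, -0.001]
contact_force: [-5.5, 0.9, -4.1]
opening: 0.33
finger_force: 59.7
t 11.85 at [0.5197 0.0604 0.102 ] th -12.37 F [-5.5  0.9 -4.1] open 0.33
shift [ 1.   0.4 21.5] rot [-0.0031  0.0017  0.0006]
```

```bash
python3 -m jog '[[1,0.8,0,0,0,0,0],[1,0.8,0,4,0,0,0],[1,0.8,0,8,0,0,0],[1,0.8,0,12,0,0,0],[1,0.8,0,15,0,0,0],[1,0.8,0,15,0,0,0]]'
```

```text
time: 12.45
eef_pos: [0.5199, 0.061, 0.0876]
tcp_rot: [0.779, 0.627, -0.002, -0.001]
contact_force: [-6.8, -0.4, 0.3]
opening: 0.332
finger_force: 60.3
```

```bash
python3 -m jog '[[1,0,-0.5,3,0,0,0],[1,0,-0.5,5,0,0,0],[1,0,-0.5,7,0,0,0],[1,0,-0.5,8,0,0,0],[1,0,-0.5,8,0,0,0],[1,0,-0.5,8,0,0,0]]'; python3 - <<'E'
from h import *
go([.5198,.061,.0805],-12.4)
c=imaging.read_camera('scene')
cv2.imwrite('pics/s9.png',cv2.resize(c['image'][150:290,220:400],(800,600),interpolation=cv2.INTER_CUBIC))
E
```

```text
time: 13.05
eef_pos: [0.5202, 0.0615, 0.0833]
tcp_rot: [0.779, 0.627, -0.002, -0.001]
contact_force: [-14.7, 0.8, 16.3]
opening: 0.328
finger_force: 62.0
t 13.05 at [0.5202 0.0615 0.0833] th -12.33 F [-14.7   0.8  16.3] open 0.328
shift [-0.6 -0.3  2.8] rot [-0.0041  0.0019  0.0012]
```

View pics/s9.png

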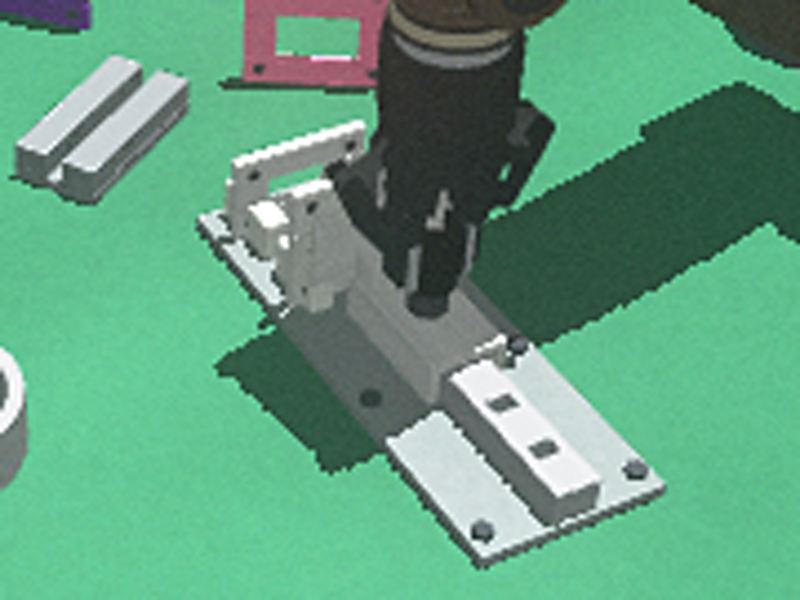

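The view shows the stop one hole along, with two free holes showing behind it, and the plate still in its slot. The press stalled 4.3 mm down at 16 N, so either the knob slipped in the grip during the pull or the pin is jammed. I'll release, regrip at the rest height and press again, which will tell the two apart.

```bash
python3 -m jog '[[1,0,0,-4,0,0,0],[1,0,0,-8,0,0,0],[0.8,0,0,-8,0,0,0],[0.5,0,0,-8,0,0,0],[0.45,0,0,-8,0,0,0],[0.45,0,0,-8,0,0,0],[0.45,0,0,-8,0,0,0]]'; python3 - <<'E'
from h import *
go([.5205,.0607,.0880],-12.4)
c=imaging.read_camera('scene')
cv2.imwrite('pics/s10.png',cv2.resize(c['image'][190:260,285:375],(800,600),interpolation=cv2.INTER_CUBIC))
E
```

```text
time: 13.8
eef_pos: [0.5217, 0.0615, 0.0887]
tcp_rot: [0.779, 0.627, 0.001, 0.001]
contact_force: [0.6, -0.4, -0.4]
opening: 0.548
finger_force: 0.0
t 13.8 at [0.5217 0.0615 0.0887] th -12.38 F [ 0.6 -0.4 -0.4] open 0.548
shift [-1.1 -1.   0.7] rot [ 0.0024 -0.      0.0004]
```

View pics/s10.png

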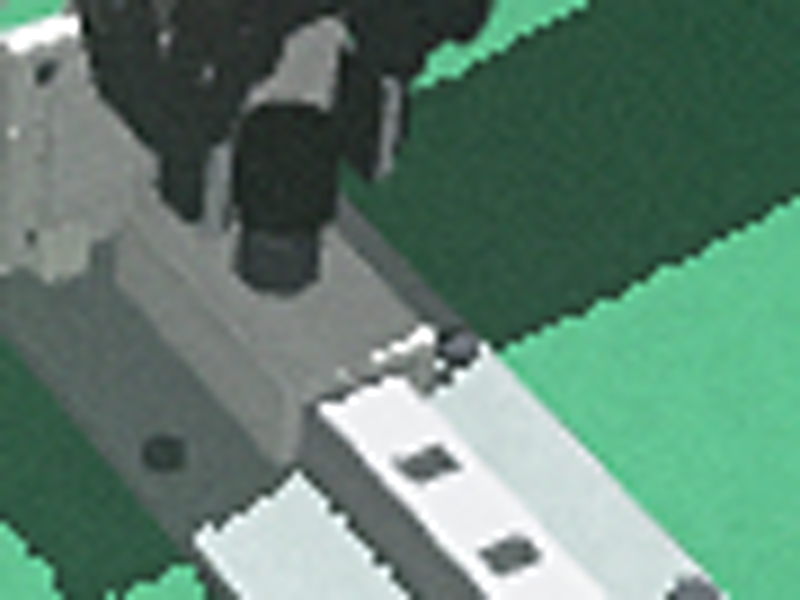

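```bash
python3 -m jog '[[0.45,0,-2,0,0,0,0],[0.55,0,-2,0,0,0,0],[1,0,-2,0,0,0,0],[1,0,-2,0,0,0,0],[1,0,-2,0,0,0,0],[1,0,-2,0,0,0,0]]' 90; python3 -m jog '[[1,0,0,2,0,0,0],[1,0,0,2,0,0,0],[1,0,0,2,0,0,0]]'; python3 -m jog '[[1,0,0,2,0,0,0],[1,0,0,2,0,0,0],[1,0,0,2,0,0,0]]';python3 -m jog '[[1,0,0,2,0,0,0],[1,0,0,2,0,0,0],[1,0,0,2,0,0,0]]'
```

```text
time: 14.45
eef_pos: [0.5196, 0.0621, 0.0884]
tcp_rot: [0.779, 0.627, 0.001, 0.001]
contact_force: [3.2, -0.3, -0.2]
opening: 0.322
finger_force: 88.6
time: 14.75
eef_pos: [0.5195, 0.0621, 0.0864]
tcp_rot: [0.779, 0.627, 0.001, 0.001]
contact_force: [4.4, -1.5, 0.7]
opening: 0.322
finger_force: 88.7
time: 15.05
eef_pos: [0.5196, 0.0621, 0.0844]
tcp_rot: [0.779, 0.627, 0.001, 0.001]
contact_force: [5.2, -2.0, 1.9]
opening: 0.321
finger_force: 88.9
time: 15.35
eef_pos: [0.5196, 0.0621, 0.083]
tcp_rot: [0.779, 0.627, 0.001, 0.001]
contact_force: [3.0, -1.8, 5.3]
opening: 0.326
finger_force: 89.4
```

```bash
python3 -m jog '[[1,0,0,1,0,0,0],[1,0,0,2,0,0,0],[1,0,0,2,0,0,0]]'; python3 -m jog '[[1,0,0,1,0,0,0],[1,0,0,1,0,0,0],[1,0,0,1,0,0,0]]'
```

```text
time: 15.65
eef_pos: [0.5198, 0.0622, 0.0829]
tcp_rot: [0.779, 0.627, 0.0, 0.0]
contact_force: [-1.4, -2.2, 15.8]
opening: 0.324
finger_force: 90.2
time: 15.95
eef_pos: [0.5198, 0.0623, 0.0828]
tcp_rot: [0.779, 0.627, 0.0, 0.0]
contact_force: [-4.4, -0.9, 20.3]
opening: 0.321
finger_force: 90.6
```

The press now meets a hard stop at z≈0.083, and the reaction rose along the spring's slope before it, so the pin is home. I'll ease the push a little, let things settle, check that nothing has changed, and hand in.

```bash
python3 -m jog '[[1,0,0,-1,0,0,0],[1,0,0,-1.5,0,0,0],[1,0,0,-1.5,0,0,0],[1,0,0,-1.5,0,0,0],[1,0,0,-1.5,0,0,0]]'; python3 - <<'E'
from h import *
c=imaging.read_camera('scene')['image'].astype(int); s=np.load('scene0.npz')
# plate presence: predicted position of the plate's visible end vs. rack
S=dict(s); print('racked top px',proj(S,[.49,-.075,.07]),'plate top px',proj(S,[.554,-.018,.1]), c[int(proj(S,[.545,-.016,.095])[1]),int(proj(S,[.545,-.016,.095])[0])])
st=get_state();print(st['time'],st['eef_pos'],st['contact_force'],st['finger_force'])
E
```

```text
time: 16.45
eef_pos: [0.5197, 0.0623, 0.0829]
tcp_rot: [0.779, 0.627, 0.0, 0.0]
contact_force: [-0.1, -1.1, 13.3]
opening: 0.325
finger_force: 90.4
racked top px (np.float64(287.8326582370628), np.float64(182.86683451862876)) plate top px (np.float64(284.89113697696706), np.float64(194.15247710695564)) [255 255 255]
16.5 [0.51972355 0.06229169 0.0829131 ] [ 0.78982291 -1.5855303  12.17272404] 90.38902044296265
```

```bash
python3 -c "
from plant import workorder
print(workorder.sign_off())"
```

```text
the job is handed in; nothing more can be done
None
```

I handed the job in at about 16.5 s: the plate is in the near slot and let go, the stop is one hole on, and the plunger is held down at a hard stop I take to be fully home. That was judged from force and travel, not seen directly, and the sign-off gave no verdict.

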